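# Feed out the bearing plate and cap the packer pile

## Robot

A 6-joint arm with a two-finger parallel gripper is mounted at the origin on the work surface. World frame = base frame: x ahead of the robot, y to its left, z up, the work surface at z = 0. Lengths are in m, angles in rad, forces in N, time in s.
With the tool pointing down it reaches from about 0.325 to 0.9 m from the base axis. Payload 6.1 kg.
Tool frame: the origin (TCP) lies on the mounting face of the last link; the fingertips stand 173 mm ahead of it and the grasp point (between the pads) lies 155 mm ahead of it; z points along the fingers, y is the line along which they close (so a half turn about z gives the same grasp; the last joint's range is limited). The gripper opens to 85 mm and grips with 20 to 120 N. Pads are 22 mm wide; open, the fingers measure 114 mm over their backs; the gripper's body (76 mm by 85 mm) begins 54 mm behind the grasp point. The pads swing forward as they close: fully open they stand 13 mm farther back than shut.
Start: joints at [1.031, 0.22, 1.526, -0, 1.395, -0.126], TCP at [0.251, 0.572, 0.405] pointing down, gripper open.
Joint ranges: [-2.98, 2.98], [-0.91, 2.08], [0.09, 2.57], [-1.24, 4.39], [0.2, 2.65], [-2.68, 2.68]. Speed limits (rad/s): [2.57, 2.57, 3.01, 3.14, 3.14, 3.14].

## Interface

Orientations are given as a unit quaternion [w, x, y, z].
In Python, from workcell import r gives the robot as it stands. The module is installed in compiled form; this text tells all that it offers.
- The arm moves only by the tool arm_command, never from a script. Its argument "moves" is text: rows parted by semicolons, each of 7 numbers parted by spaces: the turn, a rotation vector about the tool's x, y, z in rad, then the shift along the tool's x, y, z in mm, then the closure, from 0 (fully open) to 1 (shut). A call has 1 to 5 rows; each row shifts and turns the commanded pose from where the row before left it, along the tool's axes as they then stand; what a row does not reach is not made up. A row lasts 1/8 s, in which the tool goes at most 62.5 mm and 10.7 degrees, less where a joint would pass 70% of its speed; a pose out of reach is approached as far as the arm can. A call is refused whole if a number of a shift passes 62.5 or a number of a turn 0.188, either way. A call with a gripper value outside its range is refused whole. The fingers move at their own pace and stop on an object; "newtons" is the grip in N (left out, the last holds). Time passes only in rows, so rows that do not move let the fingers close. It gives the time, the measured TCP pose, the force, the opening and the grip force at its end, in the units of the state.
- r.read_state(): the state, without advancing time (a new reading comes with each control period).
- r.read_camera(name): name is "scene" or "top" or "wrist"; returns the picture (400x640x3 uint8, red, green, blue); there is no depth.
- r.camera_params(name): a dict with "intrinsics" (3x3 intrinsics, pixels), "extrinsics" (4x4, takes a point from camera to world coordinates). Camera axes: x right, y down, z forward; pixel columns grow to the right and rows downward; lengths in m; the calibration is good to about 2 mm. A picture is of the moment at which its call begins: read the wrist's pose just before it. camera_params takes no time and is no camera call; for the wrist camera it gives the pose at the moment of the call.
- r.close_job(): hands the job in; it is judged then, once.
The state is a dict: "time": time; "qpos": joint angles; "dq": joint speeds; "joint_torque": joint torques, N m; "ee_pos": TCP position; "tcp_rot": TCP orientation; "contact_force": force on the tool from outside, world axes, zero at the start; "moment": the same for the moment, N m; "grip_width": finger opening in m; "grasp_force": force on a finger pad.
Only numpy, scipy, OpenCV 4.12 (cv2) and the standard library are available. Lean on these libraries where they do the work, as an engineer would, in place of code of your own. Each camera call takes 0.05 s, during which the arm holds its last target. There are 200 camera calls.

## Task

The pile of plastic packers on the timber block still lacks its metal bearing plate. Slide the plate that lies in the feed tray out through the tray's open end until nearly half of it overhangs, still lying flat, so that it can be gripped by its long sides; then lift it off and set it down gently, flat on top of the pile, centred on the packers and with its long side along theirs. Do not let the plate fall, leave the pile standing neatly as it is, and do not disturb the other things on the bench.

Things in the scene. Friction and masses are not known exactly. Their poses are not given: they have to be found in the camera images.
- tray: Fixed plywood feed tray, 200 (x) x 96 (y) mm, on the left or right. Its flat deck is 50 mm above the bench. Rails 9 mm wide, 10 mm high run along both long sides, 78 mm apart inside; a back stop 6 mm thick, 10 mm high closes the +x end; the -x end is open, without a lip. Origin: centre of the underside, at bench level; x runs from the open end to the back stop, z up.
- tray_mouth (a point): Middle of the deck's edge at the open end of the tray, on the deck's top surface (100 mm from the tray's origin along its -x, 50 mm up). Axes as the tray's. Beyond it there is only the bench, 50 mm lower.
- plate: Bearing plate: loose aluminium plate, 120 (x) x 60 (y) x 4 (z) mm, 55 to 110 g, flat on the tray's deck, its length nearly along the tray, near end 4 to 22 mm inside the open end. Too little room beside it there for fingers; 50 mm of free deck behind it. Origin: centre of the underside; x along its length, z up. The same either way round.
- block: Fixed timber block, 100 (x) x 44 (y) x 30 (z) mm, under the pile of packers. Origin: centre of the underside; x along its length.
- packer_low: Lower packer: loose grey plastic slab, 80 (x) x 40 (y) x 10 (z) mm, 40 g, lying on the block, 30 to 40 mm above the bench. Origin: centre of the underside; x along its length.
- packer_top: Upper packer: loose black plastic slab, 80 (x) x 40 (y) x 10 (z) mm, 40 g, lying on the lower one; its top, where the plate goes, is 50 mm above the bench. The plate is 20 mm wider than it (10 mm on each side) and 40 mm longer. Origin: centre of the underside; x along its length.
- offcut: Bystander: small flat aluminium offcut, 55 x 40 x 4 mm, loose on the bench. Not the plate. Origin: centre of the underside.
- level: Bystander: black spirit level lying flat, 225 (x) x 45 x 28 mm, loose. Origin: centre of the underside.
- pliers: Bystander: pliers with blue handles, about 180 (x) x 90 x 16 mm, loose. Origin: at the pivot, underside.
- driver: Bystander: screwdriver, lying along its x, loose. Origin: underside.
- glue: Bystander: white glue bottle, 50 mm diameter, 150 mm high, standing loose. Origin: centre of the underside.
- bin: Bystander: empty open blue bin, 150 (x) x 100 (y) x 70 mm, loose. Origin: centre of the underside.
- tape: Bystander: yellow tape measure, 70 x 35 x 60 mm, standing loose. Origin: centre of the underside.
Things that resemble listed ones, but are neither listed nor needed, are in the scene too. What is shaped like the packer_top but pink or red is not meant. What is shaped like the plate but red or turquoise is not meant.

How it is judged:
By the outcome, as a careful person would: the job done as asked, in the order asked, and still so for the second after the job is handed in, with the robot touching nothing.
It also fails if it takes over 56 s, if anything falls off the work surface, if the arm or the gripper's body presses on something with over 40 N, if the wrist force passes 120 N, or if a joint passes its speed limit or range.

## Working session

There is one attempt and no reset: what is moved stays moved. The work goes in short steps, Python scripts to look and compute and a tool call to move; the robot and the scene stay as the last step left them, time stands still between calls to the robot, and variables do not carry over. Pictures are saved under pics/ and viewed, at most 10 in all, crops included, and the job is handed in when it is done.

Besides the shell and the picture viewer there is one more tool, called after "Call:" as name(argument=value, ...), one argument or row to a line, values as JSON. arm_command: Moves the arm, as the interface text tells. Its arguments: {"type":"object","properties":{"moves":{"type":"string"},"newtons":{"type":"number"}},"required":["moves"]}

```bash
mkdir -p pics; cat > h.py <<'E'
import numpy as np, cv2
from workcell import r
from scipy.spatial.transform import Rotation as R
def snap(n,f):
    P=r.camera_params(n); im=r.read_camera(n); cv2.imwrite('pics/'+f+'.png',im[:,:,::-1]); np.save('pics/'+f+'.npy',im)
    np.savez('pics/'+f+'.npz',K=P['intrinsics'],E=P['extrinsics']); return im
def ray(f,uv,z):
    P=np.load('pics/'+f+'.npz'); K,E=P['K'],P['E']
    uv=np.atleast_2d(np.array(uv,float)); d=np.c_[uv,np.ones(len(uv))]@np.linalg.inv(K).T@E[:3,:3].T; o=E[:3,3]
    return o+d*((z-o[2])/d[:,2])[:,None]
def proj(f,p):
    P=np.load('pics/'+f+'.npz'); K,E=P['K'],P['E']
    c=(np.atleast_2d(p)-E[:3,3])@E[:3,:3]@K.T; return c[:,:2]/c[:,2:]
E
python3 - <<'E'
from h import *
snap('top','top0'); snap('scene','sc0')
a=cv2.imread('pics/top0.png');b=cv2.imread('pics/sc0.png')
print(r.camera_params('top'));s=r.read_state();print(s['time'],s['tcp_rot'],s['ee_pos'],s['grip_width'],r.camera_params('wrist'))
E
```

```text
{'intrinsics': array([[475.25769541,   0.        , 316.92749429],
       [  0.        , 475.25769541, 200.54182849],
       [  0.        ,   0.        ,   1.        ]]), 'extrinsics': array([[-0.0827353 , -0.97425337,  0.20972659,  0.28458896],
       [-0.99655677,  0.08202785, -0.01208487, -0.00870705],
       [-0.00542969, -0.2100043 , -0.97768539,  1.32119826],
       [ 0.        ,  0.        ,  0.        ,  1.        ]])}
0.1 [-2.97697642e-04  2.05431205e-01  9.78671155e-01 -8.37131157e-04] [0.25118774 0.5720438  0.40368809] 0.08547707099308216 {'intrinsics': array([[339.1327518 ,   0.        , 323.07692151],
       [  0.        , 339.1327518 , 203.02716277],
       [  0.        ,   0.        ,   1.        ]]), 'extrinsics': array([[ 0.40196683,  0.88028553,  0.25203184,  0.18622792],
       [ 0.91564636, -0.38529531, -0.11462667,  0.60180234],
       [-0.00379751,  0.27684815, -0.96090618,  0.37347261],
       [ 0.        ,  0.        ,  0.        ,  1.        ]])}
```

View pics/top0.png

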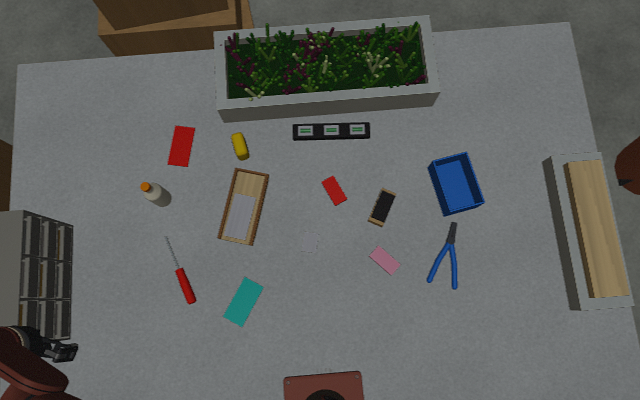

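View pics/sc0.png

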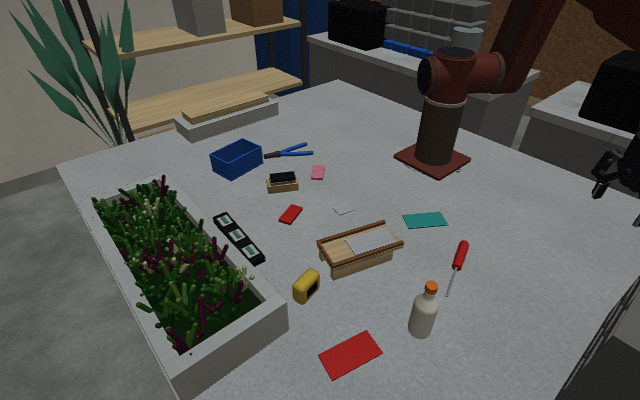

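The top view shows the tray at about (244,207). The light plate in it is at (239,218), near the open end at the bottom (237,243). The pile is at (382,206), a black packer on the timber block.

Candidates:
- **Plate:** red (182,146) and turquoise (244,302) are excluded by colour. The offcut is at (310,242) and is too small. The grey plate in the tray fits.
- **Packer:** red (334,190) and pink (385,261) are excluded by colour. The black one on the block fits.

Next I'll measure and confirm in one enlarged crop.

```bash
python3 - <<'E'
from h import *
im=np.load('pics/top0.npy'); hsv=cv2.cvtColor(im,cv2.COLOR_RGB2HSV)
def rect(m,x0,y0,x1,y1,z,nm):
    k=np.zeros(m.shape,np.uint8);k[y0:y1,x0:x1]=m[y0:y1,x0:x1]
    c=max(cv2.findContours(k,cv2.RETR_EXTERNAL,cv2.CHAIN_APPROX_NONE)[0],key=cv2.contourArea)
    w=ray('top0',c[:,0,:],z); b=cv2.minAreaRect((w[:,:2]*1000).astype(np.float32)); print(nm,b,cv2.boxPoints(b).round().tolist(), c[:,0].min(0),c[:,0].max(0))
H,S,V=[hsv[:,:,i].astype(int) for i in range(3)]
rect(((S<45)&(V>100)).astype(np.uint8),222,180,264,242,.054,'plate')
rect((V<60).astype(np.uint8),362,182,402,228,.05,'packer')
rect((((H<25)&(S>60))|((S<45)&(V>100)&(0>1))).astype(np.uint8),214,165,272,248,.06,'tray')
c=np.hstack([cv2.resize(im[160:255,205:280],None,fx=5,fy=5,interpolation=2),cv2.resize(im[160:255,350:425],None,fx=5,fy=5,interpolation=2)])
cv2.imwrite('pics/crop1.png',c[:,:,::-1])
s=r.read_state();T=R.from_quat(s['tcp_rot'],scalar_first=True);print(T.as_matrix().round(3))
E
```

```text
plate ((531.5765991210938, 188.2100830078125), (60.98148727416992, 119.72008514404297), 72.65397644042969) [[465.0, 177.0], [580.0, 141.0], [598.0, 199.0], [484.0, 235.0]] [224 193] [255 239]
packer ((528.0487060546875, -200.86070251464844), (41.25566864013672, 80.56739807128906), 61.471229553222656) [[483.0, -200.0], [554.0, -238.0], [573.0, -202.0], [503.0, -163.0]] [371 191] [394 221]
tray ((558.202392578125, 175.14920043945312), (98.35223388671875, 201.2362060546875), 73.48881530761719) [[448.0, 157.0], [641.0, 99.0], [669.0, 194.0], [476.0, 251.0]] [217 168] [268 245]
[[-0.916  0.402 -0.001]
 [ 0.402  0.916 -0.002]
 [ 0.    -0.002 -1.   ]]
```

View pics/crop1.png

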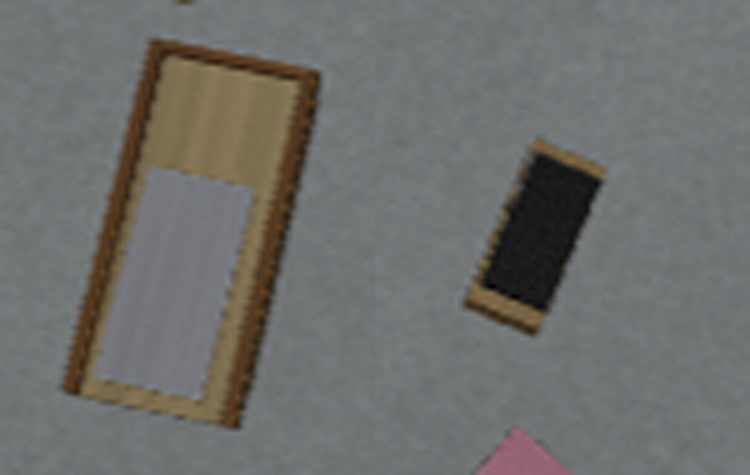

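The crop confirms both. The plain grey 120x60 plate lies in the tray, near end at crop (150,390) facing the open mouth. The black packer is on the timber block at crop (545,230). I'll move above the free deck behind the plate with the fingers shut.

Call:
arm_command(
  moves="0 0 -0.117 0 0 0 1; 0 0 0 -47 -28.5 0 1; 0 0 0 -47 -28.5 0 1; 0 0 0 -47 -28.5 0 1; 0 0 0 -47 -28.5 0 1",
  newtons=40,
)

```text
time: 0.72
ee_pos: [0.3985, 0.4068, 0.4043]
tcp_rot: [-0.0, 0.148, 0.989, -0.0]
contact_force: [0.5, 0.9, -0.4]
grip_width: -0.0
grasp_force: 0.0
```

Call:
arm_command(
  moves="0 0 0 -47 -28.5 0 1; 0 0 0 -47 -28.5 0 1; 0 0 0 -47 -28.5 0 1; 0 0 0 -47 -28.5 0 1; 0 0 0 -47 -28.5 0 1",
)

```text
time: 1.35
ee_pos: [0.5817, 0.2017, 0.4042]
tcp_rot: [-0.0, 0.148, 0.989, -0.0]
contact_force: [-0.1, 0.5, -0.9]
grip_width: 0.0002
grasp_force: 0.0
```

Call:
arm_command(
  moves="0 0 0 -47 -28.5 0 1; 0 0 0 0 0 40 1; 0 0 0 0 0 40 1; 0 0 0 0 0 24 1; 0 0 0 0 0 0 1",
)

```text
time: 1.98
ee_pos: [0.6162, 0.162, 0.2974]
tcp_rot: [-0.003, 0.148, 0.989, -0.001]
contact_force: [-0.1, -0.5, -0.1]
grip_width: 0.0001
grasp_force: 0.0
```

```bash
cat >> h.py <<'E'
def st():
    s=r.read_state();T=R.from_quat(s['tcp_rot'],scalar_first=True).as_matrix();p=s['ee_pos']*1000
    print('t',round(s['time'],2),'p',p.round(1),'yawx',round(np.degrees(np.arctan2(T[1,0],T[0,0])),2),'tilt',T[:2,2].round(4),'w',round(s['grip_width']*1000,1),'F',s['contact_force'].round(1),'g',s['grasp_force'])
    return p,T
def go(x,y,z):
    p,T=st(); print('shift',(T.T@(np.array([x,y,z])-p)).round(1))
E
python3 - <<'E'
from h import *
snap('wrist','w1'); go(617.7,161.2,280)
E
```

```text
t 2.02 p [617.  162.2 299.6] yawx 162.99 tilt [-0.0026 -0.0003] w -0.3 F [ 0.3 -0.8  0.8] g 0.0
shift [-1.  -0.7 19.6]
```

View pics/w1.png

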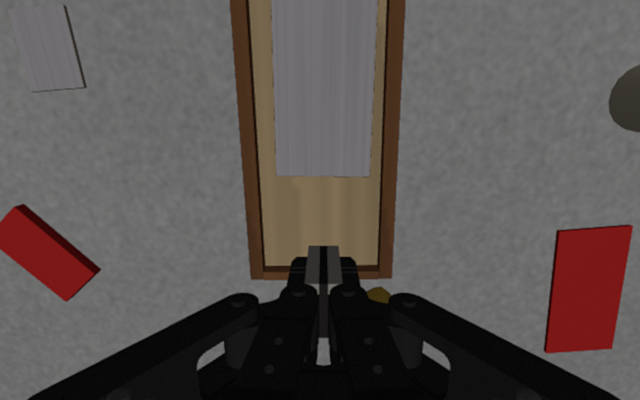

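The wrist view shows the plate's rear edge at row 177, columns 276–370. The back stop is near row 268, and the shut fingertips are at (323,247), over free deck. I'll cast those points.

```bash
python3 - <<'E'
from h import *
d=np.array([.956,-.292]);n=np.array([.292,.956]);o=np.array([462.3,203.6])
def f(uv,z):
    w=ray('w1',uv,z/1000)[:,:2]*1000-o; print(z,np.c_[w@d,w@n].round(1).tolist())
f([[276,176],[370,177],[274,30],[375,30]],54); f([[265,266],[380,266]],52); f([[252,275],[392,275]],60)
p,T=st(); w=p[:2]-o; print(w@d,w@n)
E
```

```text
54 [[130.0, -24.7], [130.7, 35.4], [45.2, -22.7], [45.2, 35.1]]
52 [[194.2, -35.1], [194.1, 45.0]]
60 [[197.0, -42.7], [196.8, 51.9]]
t 2.02 p [617.  162.2 299.6] yawx 162.99 tilt [-0.0026 -0.0003] w -0.3 F [ 0.3 -0.8  0.8] g 0.0
159.993407632389 5.576353124883195
```

Call:
arm_command(
  moves="0 0 0 0 0 25 1; 0 0 0 0 0 25 1; 0 0 0 0 0 18 1; 0 0 0 0 0 3 1; 0 0 0 0 0 0 1",
)

```text
time: 2.65
ee_pos: [0.6179, 0.1624, 0.2306]
tcp_rot: [0.001, 0.148, 0.989, 0.0]
contact_force: [0.2, 0.2, 0.6]
grip_width: 0.0002
grasp_force: 0.0
```

Call:
arm_command(
  moves="0 0 0 0 0 2 1; 0 0 0 0 0 0 1; 0 0 0 0 0 0 1",
)

```text
time: 3.02
ee_pos: [0.6176, 0.1623, 0.2281]
tcp_rot: [0.0, 0.148, 0.989, 0.0]
contact_force: [-1.1, -0.5, 0.8]
grip_width: 0.0001
grasp_force: 0.0
```

```bash
python3 -c "
from h import *
st()"
```

```text
t 3.02 p [617.6 162.3 228.1] yawx 162.99 tilt [0.0006 0.0001] w 0.1 F [-1.1 -0.5  0.8] g 0.0
```

Call:
arm_command(
  moves="0 0 0 0 0 2 1; 0 0 0 0 0 1.5 1; 0 0 0 0 0 0 1; 0 0 0 0 0 0 1",
)

```text
time: 3.52
ee_pos: [0.6174, 0.1622, 0.2241]
tcp_rot: [-0.0, 0.148, 0.989, -0.0]
contact_force: [-0.4, -0.2, -0.3]
grip_width: -0.0003
grasp_force: 0.0
```

```bash
python3 -c "
from h import *
st()"
```

```text
t 3.52 p [617.4 162.2 224.1] yawx 162.99 tilt [-0.0001  0.    ] w -0.3 F [-0.4 -0.2 -0.3] g 0.0
```

Tip is at about 51 mm with no contact. Now I'll push towards the mouth.

Call:
arm_command(
  moves="0 0 0 5 0 0 1; 0 0 0 6 0 0 1; 0 0 0 6 0 0 1; 0 0 0 6 0 0 1; 0 0 0 6 0 0 1",
)

```text
time: 4.15
ee_pos: [0.5892, 0.1709, 0.2243]
tcp_rot: [0.0, 0.148, 0.989, 0.0]
contact_force: [0.2, -0.2, -0.5]
grip_width: -0.0
grasp_force: 0.1
```

Call:
arm_command(
  moves="0 0 0 6 0 0 1; 0 0 0 6 0 0 1; 0 0 0 6 0 0 1; 0 0 0 5 0 0 1; 0 0 0 0 0 0 1",
)

```text
time: 4.78
ee_pos: [0.5673, 0.1776, 0.2242]
tcp_rot: [-0.0, 0.148, 0.989, -0.0]
contact_force: [-0.4, 0.4, -0.2]
grip_width: -0.0001
grasp_force: 0.0
```

```bash
python3 - <<'E'
from h import *
st(); snap('wrist','w2'); im=snap('top','top2')
E
```

```text
t 4.78 p [567.3 177.6 224.2] yawx 163.01 tilt [-0.0002  0.    ] w -0.1 F [-0.4  0.4 -0.2] g 0.0
```

View pics/w2.png

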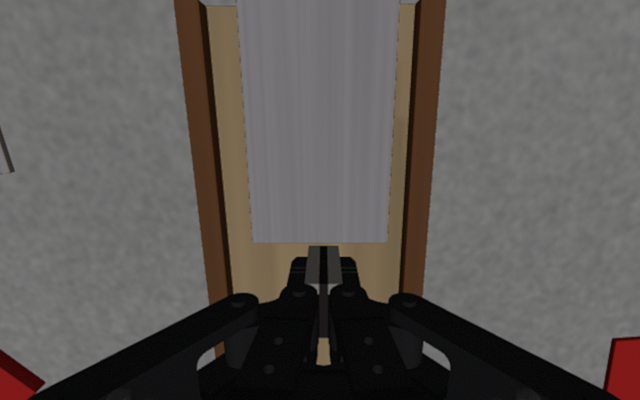

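The plate's rear edge is at row 242, columns 252–388, with the fingertips right behind it. The mouth edge is at row 4, near columns 205 and 415.

```bash
python3 - <<'E'
from h import *
d=np.array([.956,-.292]);n=np.array([.292,.956]);o=np.array([462.3,203.6])
def f(uv,z):
    w=ray('w2',uv,z/1000)[:,:2]*1000-o; print(z,np.c_[w@d,w@n].round(1).tolist())
f([[252,242],[388,242],[237,5],[400,5]],54); f([[220,4.5],[408,4.5]],50); 
p,T=st(); w=p[:2]-o; print(w@d,w@n)
E
```

```text
54 [[95.0, -24.7], [95.0, 35.6], [1.2, -24.8], [1.3, 35.1]]
50 [[0.0, -32.2], [0.1, 38.9]]
t 4.88 p [567.7 177.5 224.3] yawx 163.0 tilt [0.0001 0.    ] w 0.2 F [-0.6 -0.3 -0.5] g 0.0
108.40021318520398 5.820787806152265
```

Call:
arm_command(
  moves="0 0 0 5 0 0 1; 0 0 0 5 0 0 1; 0 0 0 5 0 0 1; 0 0 0 5 0 0 1; 0 0 0 4 0 0 1",
)

```text
time: 5.5
ee_pos: [0.5444, 0.1846, 0.2242]
tcp_rot: [0.0, 0.148, 0.989, 0.0]
contact_force: [1.0, -0.2, 0.3]
grip_width: 0.0004
grasp_force: 0.3
```

Call:
arm_command(
  moves="0 0 0 3 0 0 1; 0 0 0 2 0 0 1; 0 0 0 0 0 0 1; 0 0 0 0 0 0 1",
)

```text
time: 6.0
ee_pos: [0.5398, 0.1859, 0.224]
tcp_rot: [-0.0, 0.148, 0.989, -0.0]
contact_force: [-0.7, 0.0, 0.5]
grip_width: 0.0002
grasp_force: 0.0
```

```bash
cat > edge.py <<'E'
import sys
from h import *
f=sys.argv[1]; im=snap('wrist',f)
d=np.array([.956,-.292]);o=np.array([462.3,203.6])
p,T=st(); print('tcp s',(p[:2]-o)@d)
# plate is grey: rear edge along columns 270-300 and 345-370 (S jump)
S=cv2.cvtColor(im,cv2.COLOR_RGB2HSV)[:,:,1].astype(int)
for c in range(262,380,15):
    rows=np.where(S[150:,c]>60)[0]
    if len(rows): print(c,rows[0]+150,((ray(f,[c,rows[0]+150],.054)[0,:2]*1000-o)@d).round(1))
E
python3 edge.py w3
```

```text
t 6.05 p [539.9 185.9 224. ] yawx 162.99 tilt [-0.0006 -0.0001] w 0.0 F [-0.6 -0.4  0.5] g 0.0
tcp s 79.30958879324857
262 245 67.6
277 245 67.6
292 245 67.6
307 244 67.1
322 244 67.1
337 244 67.1
352 244 67.1
367 244 67.1
```

Overhang is now about 53 mm. I'll back off, rise, open, and go over the overhanging part with the grip centre 18 mm beyond the mouth.

Call:
arm_command(
  moves="0 0 0 -4 0 0 1; 0 0 0 0 0 -30 1; 0 0 0 0 0 -40 1; 0 0 0 0 0 -20 0.5; 0 0 0 20 0 0 0",
)

```text
time: 6.68
ee_pos: [0.5261, 0.1904, 0.3166]
tcp_rot: [0.002, 0.148, 0.989, 0.001]
contact_force: [0.7, 0.1, -0.9]
grip_width: 0.036
grasp_force: 0.0
```

Call:
arm_command(
  moves="0 0 0 30 0 0 0; 0 0 0 31 0 0 0; 0 0 0 20 0 0 0; 0 0 0 0 0 0 0; 0 0 0 0 0 0 0",
)

```text
time: 7.3
ee_pos: [0.4479, 0.2142, 0.3145]
tcp_rot: [0.001, 0.148, 0.989, 0.0]
contact_force: [0.3, -0.2, 1.2]
grip_width: 0.0853
grasp_force: 0.0
```

```bash
python3 - <<'E'
from h import *
d=np.array([.956,-.292]);n=np.array([.292,.956]);o=np.array([462.3,203.6])
p,T=st(); w=p[:2]-o; print(w@d,w@n); snap('wrist','w4')
E
```

```text
t 7.3 p [447.9 214.2 314.5] yawx 162.99 tilt [0.0012 0.0001] w 85.3 F [ 0.3 -0.2  1.2] g 0.0
-16.904314017017928 5.949295147147778
```

View pics/w4.png

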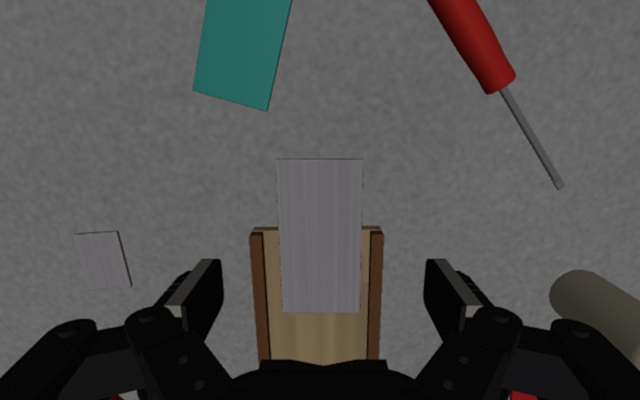

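The plate (rows 158–312, columns 277–362) overhangs the mouth at row 228 and is centred between the open fingers. I'll descend and grip.

Call:
arm_command(
  moves="0 0 0 1 0 30 0; 0 0 0 0 0 30 0; 0 0 0 0 0 30 0; 0 0 0 0 0 14 0; 0 0 0 0 0 8 0",
)

```text
time: 7.98
ee_pos: [0.4467, 0.2144, 0.2017]
tcp_rot: [-0.0, 0.148, 0.989, -0.0]
contact_force: [0.3, -0.1, 1.1]
grip_width: 0.0851
grasp_force: 0.0
```

Call:
arm_command(
  moves="0 0 0 0 0 0 0; 0 0 0 0 0 0 0.15; 0 0 0 0 0 0 0.25",
)

```text
time: 8.35
ee_pos: [0.4467, 0.2147, 0.2031]
tcp_rot: [0.001, 0.148, 0.989, 0.0]
contact_force: [-0.2, -0.4, 1.2]
grip_width: 0.064
grasp_force: 0.1
```

```bash
python3 - <<'E'
from h import *
d=np.array([.956,-.292]);n=np.array([.292,.956]);o=np.array([462.3,203.6])
p,T=st(); w=p[:2]-o; print(w@d,w@n); snap('wrist','w5')
E
```

```text
t 8.35 p [446.7 214.7 203.1] yawx 163.0 tilt [0.0016 0.0004] w 64.0 F [-0.2 -0.4  1.2] g 0.10285839904099703
-18.176567787515857 6.082320803411148
```

View pics/w5.png

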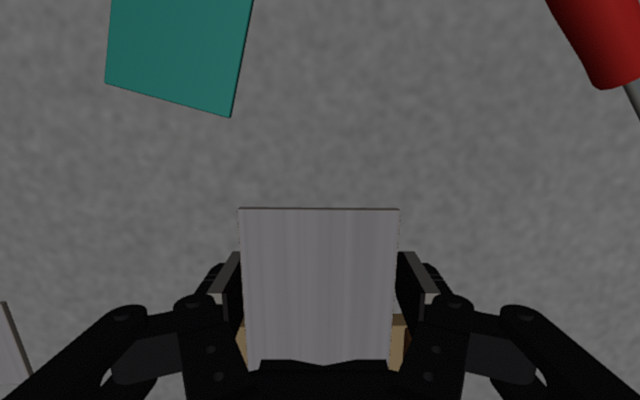

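The pads (at columns 238 and 400) flank the plate closely. The plate lies flat, front edge at row 208. I'll grip at 60 N and lift a little.

Call:
arm_command(
  moves="0 0 0 0 0 0 0.32; 0 0 0 0 0 0 0.5; 0 0 0 0 0 0 0.5; 0 0 0 0 0 0 0.5",
  newtons=60,
)

```text
time: 8.9
ee_pos: [0.4466, 0.2147, 0.2031]
tcp_rot: [0.0, 0.148, 0.989, 0.0]
contact_force: [-2.4, -1.5, 5.9]
grip_width: 0.0578
grasp_force: 62.4
```

Call:
arm_command(
  moves="0 0 0 0 0 -3 0.5; 0 0 0 0 0 -8 0.5; 0 0 0 0 0 -15 0.5; 0 0 0 0 0 -20 0.5; 0 0 0 0 0 0 0.5",
)

```text
time: 9.52
ee_pos: [0.4473, 0.2149, 0.2506]
tcp_rot: [0.002, 0.148, 0.989, 0.001]
contact_force: [0.1, -0.4, 0.1]
grip_width: 0.0578
grasp_force: 64.0
```

```bash
python3 - <<'E'
from h import *
st(); snap('wrist','w6');snap('scene','sc6');snap('top','top6')
im=np.load('pics/w6.npy');s=np.load('pics/sc6.npy')[150:310,270:460]
cv2.imwrite('pics/c6.png',np.hstack([cv2.resize(im[160:400,150:490],None,fx=1.1,fy=1.1),cv2.resize(s,(313,264))])[:,:,::-1])
E
```

```text
t 9.53 p [447.3 214.9 250.6] yawx 163.0 tilt [0.0045 0.0013] w 57.8 F [ 0.1 -0.4  0.1] g 64.0020740032196
```

View pics/c6.png

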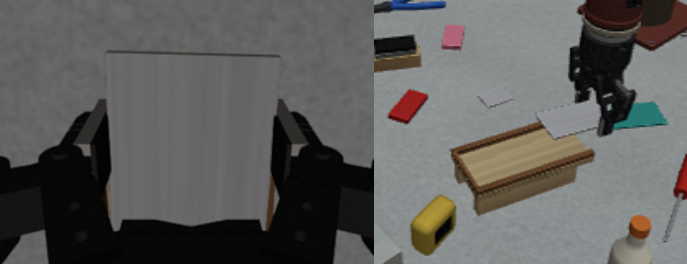

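The plate is held flat by its long sides (crop left: front edge level at row 52). Next I'll yaw to the packers' angle and travel to a viewpoint beside the pile.

Call:
arm_command(
  moves="0 0 0 0 0 -25 0.5; 0 0 0 0 0 -25 0.5; 0 0 0.1 0 0 0 0.5; 0 0 0.1 0 0 0 0.5; 0 0 0 -20 -18 0 0.5",
)

```text
time: 10.3
ee_pos: [0.4546, 0.1898, 0.2972]
tcp_rot: [-0.001, 0.245, 0.969, -0.0]
contact_force: [0.2, -0.5, 0.3]
grip_width: 0.0582
grasp_force: 64.2
```

Call:
arm_command(
  moves="0 0 0 -35 -31 0 0.5; 0 0 0 -38 -35 0 0.5; 0 0 0 -38 -35 0 0.5; 0 0 0 -38 -35 0 0.5; 0 0 0 -38 -35 0 0.5",
)

```text
time: 10.92
ee_pos: [0.5381, -0.0518, 0.2971]
tcp_rot: [-0.001, 0.246, 0.969, 0.0]
contact_force: [0.0, 0.3, -0.7]
grip_width: 0.0581
grasp_force: 64.2
```

Call:
arm_command(
  moves="0 0 0 -38 -35 0 0.5; 0 0 0 -38 -35 0 0.5; 0 0 0 -38 -35 0 0.5; 0 0 0 -30 -25 0 0.5; 0 0 0 -13 -8 0 0.5",
)

```text
time: 11.55
ee_pos: [0.6103, -0.2484, 0.2968]
tcp_rot: [-0.001, 0.247, 0.969, 0.0]
contact_force: [-0.2, 0.4, -0.9]
grip_width: 0.0582
grasp_force: 64.2
```

Call:
arm_command(
  moves="0 0 0 0 0 0 0.5; 0 0 0 0 0 0 0.5",
)

```text
time: 11.8
ee_pos: [0.6101, -0.2449, 0.2975]
tcp_rot: [-0.001, 0.245, 0.969, 0.0]
contact_force: [-0.2, 0.1, -0.4]
grip_width: 0.0581
grasp_force: 64.2
```

```bash
python3 - <<'E'
from h import *
p,T=st(); im=snap('wrist','w7')
V=im.max(2); m=(V<55).astype(np.uint8); m[205:]=0
for c in cv2.findContours(m,cv2.RETR_EXTERNAL,cv2.CHAIN_APPROX_NONE)[0]:
    if cv2.contourArea(c)<800: continue
    w=ray('w7',c[:,0],.05)[:,:2]*1000; print(c[:,0].min(0),c[:,0].max(0),cv2.minAreaRect(w.astype(np.float32)))
E
```

```text
t 11.8 p [ 610.1 -244.9  297.5] yawx 151.6 tilt [-0.0014  0.0012] w 58.1 F [-0.2  0.1 -0.4] g 64.20507073402405
[  0 171] [ 55 204] ((506.3495178222656, -411.56121826171875), (20.67133331298828, 34.32709503173828), 10.809983253479004)
[ 33 149] [152 204] ((515.195556640625, -364.0421447753906), (72.78608703613281, 36.56108474731445), 61.632080078125)
[285   0] [353 137] ((529.0254516601562, -203.13052368164062), (39.85502243041992, 76.93883514404297), 61.19168472290039)
[0 0] [ 66 141] ((446.9311828613281, -358.0104064941406), (29.95481300354004, 79.22376251220703), 62.690494537353516)
```

View pics/w7.png

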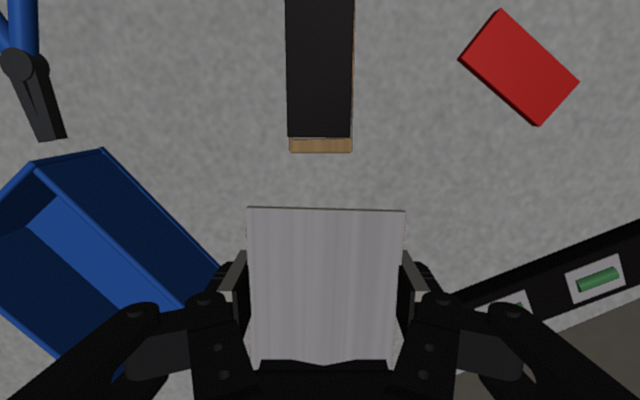

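The near end of the black packer's top is at row 137, columns 287–352. The held plate's front corners are at (248,207) and (405,211), so it may be slightly yawed. Both need computing.

```bash
python3 - <<'E'
from h import *
p=np.array([610.1,-244.9,297.5]); a=np.radians(151.6); X=np.array([np.cos(a),np.sin(a)]);Y=np.array([X[1],-X[0]])
def loc(f,uv,z):
    w=ray(f,uv,z/1000)[:,:2]*1000; q=w-p[:2]; return np.c_[q@X,q@Y]
im=np.load('pics/w7.npy'); V=im.max(2).astype(int)
# packer side edges, in tool axes
m=(V<55)
L=[];Rr=[]
for row in range(5,130,5):
    c=np.where(m[row,270:370])[0]+270; L.append([c[0],row]);Rr.append([c[-1]+1,row])
l=loc('w7',L,50);rr=loc('w7',Rr,50)
for e in(l,rr):
    k=np.polyfit(e[:,0],e[:,1],1); print('side',k[0]*57.3,e[:,1].mean())
print('near end',loc('w7',[[290,137.5],[350,137.5]],50), 'mid side x',l[:,0].mean())
print('plate front',loc('w7',[[248,207],[405,211]],148.4),loc('w7',[[256,345],[393,345]],148.4))
E
```

```text
side 0.48182243520907353 -21.38795787567891
side 0.24558423266634613 18.1776228211386
near end [[ 52.36535239 -20.16114837]
 [ 52.37403208  17.75538725]] mid side x 94.50435250309282
plate front [[ 35.96613542 -26.60453167]
 [ 34.46538001  31.00680943]] [[-23.81261043 -26.92546984]
 [-23.73290369  29.90900633]]
```

```bash
python3 - <<'E'
from h import *
# plate silhouette edges by gradient peak, front and sides, in w5 (on deck) and w7 (held)
for f in('w5','w6','w7'):
    im=np.load(f'pics/{f}.npy'); g=cv2.GaussianBlur(cv2.cvtColor(im,cv2.COLOR_RGB2GRAY),(3,3),0).astype(float)
    gy=np.abs(np.diff(g,axis=0)); gx=np.abs(np.diff(g,axis=1))
    fr=np.array([[c,200+gy[200:222,c].argmax()+.5] for c in range(260,390,4)])
    L=np.array([[232+gx[r_,232:262].argmax()+.5,r_] for r_ in range(215,246,3)])
    Rr=np.array([[386+gx[r_,386:412].argmax()+.5,r_] for r_ in range(215,246,3)])
    k=np.polyfit(fr[:,0],fr[:,1],1);kl=np.polyfit(L[:,1],L[:,0],1);kr=np.polyfit(Rr[:,1],Rr[:,0],1)
    print(f,'front row@320',np.polyval(k,320).round(2),'slope',k[0].round(4),'L,R@210',np.polyval(kl,210).round(1),np.polyval(kr,210).round(1),'slopes',kl[0].round(3),kr[0].round(3))
    print(L[:,0],Rr[:,0])
E
```

```text
w5 front row@320 209.01 slope 0.0008 L,R@210 237.4 399.6 slopes 0.091 -0.182
[237.5 237.5 238.5 238.5 238.5 238.5 243.5 240.5 239.5 239.5 239.5] [398.5 398.5 398.5 398.5 395.5 397.5 397.5 388.5 388.5 395.5 398.5]
w6 front row@320 209.04 slope 0.0173 L,R@210 241.1 404.4 slopes 0.173 -0.127
[245.5 246.5 233.5 239.5 246.5 246.5 246.5 246.5 246.5 247.5 245.5] [404.5 404.5 404.5 402.5 403.5 402.5 388.5 404.5 402.5 399.5 403.5]
w7 front row@320 208.0 slope 0.0191 L,R@210 247.6 405.1 slopes -0.164 -0.052
[244.5 245.5 246.5 246.5 246.5 246.5 246.5 246.5 234.5 233.5 250.5] [404.5 404.5 403.5 401.5 405.5 405.5 410.5 401.5 402.5 403.5 401.5]
```

Relative to the tool, the packer centre is at x 92.4, y −1.6, with its axis at +0.4°. The plate centre is at x −25.3, y +1.7, yaw about +0.9°. So I shift x +118, y −3.3, turn −0.01, then come down.

Call:
arm_command(
  moves="0 0 -0.01 0 0 0 0.5; 0 0 0 30 -1 0 0.5; 0 0 0 35 -1.3 0 0.5; 0 0 0 33 -1 0 0.5; 0 0 0 20 0 0 0.5",
)

```text
time: 12.48
ee_pos: [0.5032, -0.1927, 0.2983]
tcp_rot: [-0.0, 0.24, 0.971, 0.0]
contact_force: [1.7, -0.9, 0.4]
grip_width: 0.0582
grasp_force: 64.2
```

Call:
arm_command(
  moves="0 0 0 0 0 20 0.5; 0 0 0 0 0 25 0.5; 0 0 0 0 0 20 0.5; 0 0 0 0 0 10 0.5; 0 0 0 0 0 0 0.5",
)

```text
time: 13.1
ee_pos: [0.5043, -0.1936, 0.2228]
tcp_rot: [-0.001, 0.241, 0.971, 0.0]
contact_force: [-1.1, -1.0, -0.5]
grip_width: 0.0579
grasp_force: 64.2
```

```bash
python3 - <<'E'
from h import *
p,T=st(); a=np.radians(151.6);X=np.array([np.cos(a),np.sin(a)]);Y=np.array([X[1],-X[0]])
t=np.array([610.1,-244.9])+117.7*X-3.3*Y; e=t-p[:2]; print('target',t,'err in tool',e@X,e@Y)
im=snap('scene','sc8'); snap('top','top8'); 
u=proj('sc8',[.528,-.202,.05])[0].astype(int);v=proj('top8',[.528,-.202,.05])[0].astype(int);print(u,v)
t8=np.load('pics/top8.npy')
c=lambda i,q:cv2.resize(i[q[1]-40:q[1]+40,q[0]-50:q[0]+50],(400,320),interpolation=2)
cv2.imwrite('pics/c8.png',np.hstack([c(im,u),c(t8,v)])[:,:,::-1])
E
```

```text
t 13.1 p [ 504.3 -193.6  222.8] yawx 152.14 tilt [-0.001   0.0006] w 57.9 F [-1.1 -1.  -0.5] g 64.20013189315796
target [ 504.99580308 -191.82187088] err in tool 0.26385037671017636 1.9244101077784146
[282 175] [382 205]
```

View pics/c8.png

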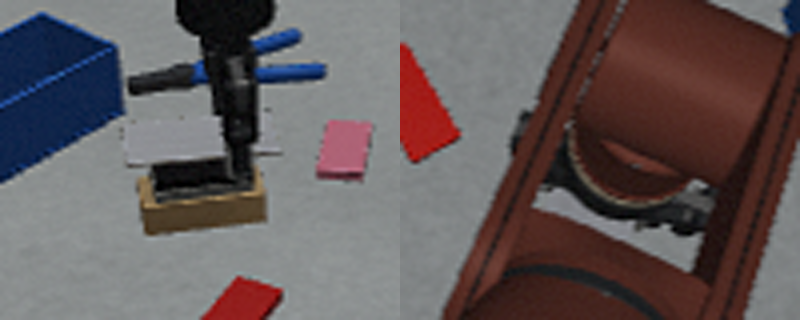

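The left crop shows the plate level and lengthwise above the pile, with its ends overlapping the block evenly. The right crop (top view) is blocked by the arm. I'll make a small y correction and then creep down.

Call:
arm_command(
  moves="0 0 0 0 1.5 6 0.5; 0 0 0 0 0 5 0.5; 0 0 0 0 0 0 0.5; 0 0 0 0 0 0 0.5",
)

```text
time: 13.7
ee_pos: [0.5052, -0.1928, 0.2122]
tcp_rot: [-0.0, 0.241, 0.971, 0.0]
contact_force: [0.0, -0.4, -0.0]
grip_width: 0.058
grasp_force: 64.2
```

Call:
arm_command(
  moves="0 0 0 0 0 1.5 0.5; 0 0 0 0 0 1.5 0.5; 0 0 0 0 0 0 0.5",
)

```text
time: 14.08
ee_pos: [0.5052, -0.1927, 0.209]
tcp_rot: [-0.0, 0.241, 0.971, 0.0]
contact_force: [-0.2, 0.3, -0.7]
grip_width: 0.0582
grasp_force: 64.2
```

```bash
cat > ck.py <<'E'
from h import *
p,T=st(); a=np.radians(151.6);X=np.array([np.cos(a),np.sin(a)]);Y=np.array([X[1],-X[0]])
e=np.array([505,-191.8])-p[:2]; print('err in tool',e@X,e@Y)
E
python3 ck.py
```

```text
t 14.07 p [ 505.2 -192.7  209. ] yawx 152.11 tilt [-0.0003  0.0001] w 58.2 F [-0.2  0.3 -0.7] g 64.19994235038757
err in tool 0.5837840974204351 0.742674749910679
```

Call:
arm_command(
  moves="0 0 0 0.5 0.7 1 0.5; 0 0 0 0 0 0.5 0.5; 0 0 0 0 0 0 0.5; 0 0 0 0 0 0 0.5",
)

```text
time: 14.58
ee_pos: [0.5052, -0.1919, 0.2077]
tcp_rot: [0.0, 0.241, 0.971, -0.0]
contact_force: [0.0, 0.7, -0.5]
grip_width: 0.0582
grasp_force: 64.2
```

Call:
arm_command(
  moves="0 0 0 0 0 1 0.5; 0 0 0 0 0 0 0.5; 0 0 0 0 0 0 0.5",
)

```text
time: 14.95
ee_pos: [0.5051, -0.1919, 0.2067]
tcp_rot: [-0.0, 0.241, 0.971, -0.0]
contact_force: [0.9, 0.3, -1.0]
grip_width: 0.0577
grasp_force: 64.2
```

Call:
arm_command(
  moves="0 0 0 0 0 0.7 0.5; 0 0 0 0 0 0 0.5; 0 0 0 0 0 0 0.5",
)

```text
time: 15.32
ee_pos: [0.5051, -0.1919, 0.206]
tcp_rot: [-0.0, 0.241, 0.971, -0.0]
contact_force: [-0.2, -0.7, -1.0]
grip_width: 0.0579
grasp_force: 64.2
```

Call:
arm_command(
  moves="0 0 0 0 0 0.7 0.5; 0 0 0 0 0 0 0.5; 0 0 0 0 0 0 0.5",
)

```text
time: 15.7
ee_pos: [0.5051, -0.1919, 0.2053]
tcp_rot: [-0.0, 0.241, 0.971, 0.0]
contact_force: [0.2, 0.4, -1.4]
grip_width: 0.0583
grasp_force: 64.2
```

Call:
arm_command(
  moves="0 0 0 0 0 0.6 0.5; 0 0 0 0 0 0 0.5; 0 0 0 0 0 0 0.5",
)

```text
time: 16.08
ee_pos: [0.5051, -0.1919, 0.2047]
tcp_rot: [-0.0, 0.241, 0.971, 0.0]
contact_force: [-0.6, -0.0, -0.9]
grip_width: 0.0585
grasp_force: 64.2
```

```bash
python3 - <<'E'
from h import *
st();im=snap('scene','sc9'); cv2.imwrite('pics/c9.png',cv2.resize(im[140:220,240:330],None,fx=8,fy=7,interpolation=2)[:,:,::-1])
E
```

```text
t 16.07 p [ 505.1 -191.9  204.7] yawx 152.11 tilt [-0.0001  0.    ] w 58.5 F [-0.6 -0.  -0.9] g 64.1998028755188
```

View pics/c9.png

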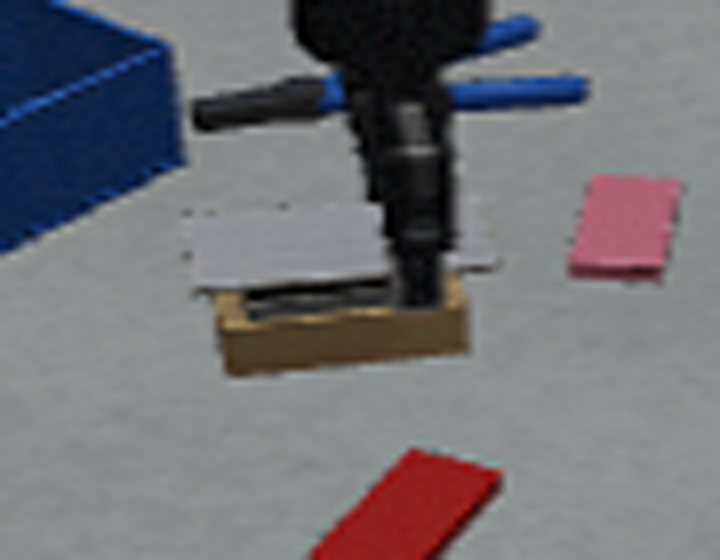

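The plate (left end at crop x 190, right end at x 495) lies level just above the packers and is centred over the block. There's no contact yet, so I'll keep creeping.

Call:
arm_command(
  moves="0 0 0 0 0 0.7 0.5; 0 0 0 0 0 0 0.5; 0 0 0 0 0 0 0.5",
)

```text
time: 16.5
ee_pos: [0.5052, -0.1919, 0.2042]
tcp_rot: [0.0, 0.241, 0.971, -0.0]
contact_force: [-1.1, 0.7, 1.0]
grip_width: 0.0582
grasp_force: 64.4
```

Call:
arm_command(
  moves="0 0 0 0 0 0.5 0.5; 0 0 0 0 0 0 0.5; 0 0 0 0 0 0 0.5",
)

```text
time: 16.88
ee_pos: [0.5052, -0.1919, 0.2041]
tcp_rot: [0.0, 0.241, 0.971, -0.0]
contact_force: [-2.7, 1.7, 6.0]
grip_width: 0.0579
grasp_force: 64.7
```

Call:
arm_command(
  moves="0 0 0 0 0 0.5 0.5; 0 0 0 0 0 0 0.5; 0 0 0 0 0 0 0.5",
)

```text
time: 17.25
ee_pos: [0.5053, -0.1919, 0.204]
tcp_rot: [0.0, 0.241, 0.971, -0.0]
contact_force: [-3.0, 1.7, 9.5]
grip_width: 0.0581
grasp_force: 65.0
```

Contact. I'll relax the force slightly and release.

Call:
arm_command(
  moves="0 0 0 0 0 -0.7 0.5; 0 0 0 0 0 0 0.5; 0 0 0 0 0 0 0.26; 0 0 0 0 0 0 0.2; 0 0 0 0 0 0 0.1",
  newtons=20,
)

```text
time: 17.88
ee_pos: [0.505, -0.1919, 0.2034]
tcp_rot: [-0.0, 0.241, 0.971, 0.0]
contact_force: [0.4, 0.4, -0.3]
grip_width: 0.077
grasp_force: 0.0
```

Call:
arm_command(
  moves="0 0 0 0 0 0 0; 0 0 0 0 0 0 0; 0 0 0 0 0 0 0; 0 0 0 0 0 -5 0; 0 0 0 0 0 -10 0",
)

```text
time: 18.5
ee_pos: [0.505, -0.1918, 0.2189]
tcp_rot: [-0.0, 0.241, 0.971, 0.0]
contact_force: [0.7, -1.9, -0.7]
grip_width: 0.0855
grasp_force: 0.0
```

Call:
arm_command(
  moves="0 0 0 0 0 -25 0; 0 0 0 0 0 -40 0; 0 0 0 0 0 -40 0; 0 0 0 0 0 -30 0; 0 0 0 0 0 0 0",
)

```text
time: 19.12
ee_pos: [0.5061, -0.1924, 0.3577]
tcp_rot: [0.003, 0.241, 0.971, -0.001]
contact_force: [-0.8, 0.5, -0.2]
grip_width: 0.0854
grasp_force: 0.0
```

```bash
python3 - <<'E'
from h import *
st(); im=snap('wrist','w10')
S=cv2.cvtColor(im,cv2.COLOR_RGB2HSV)
a=np.load('pics/top0.npy')
b=cv2.resize(np.load('pics/sc0.npy')[140:220,240:330],(0,0),fx=1,fy=1)
s=snap('scene','sc10'); c=cv2.resize(s[130:230,230:340],(330,300),interpolation=2)
z=np.zeros((400,330,3),np.uint8); z[:300]=c
cv2.imwrite('pics/c10.png',np.hstack([im[:,100:540],z])[:,:,::-1])
E
```

```text
t 19.12 p [ 506.1 -192.4  357.7] yawx 152.11 tilt [ 0.0063 -0.0035] w 85.4 F [-0.8  0.5 -0.2] g 0.0
```

View pics/c10.png

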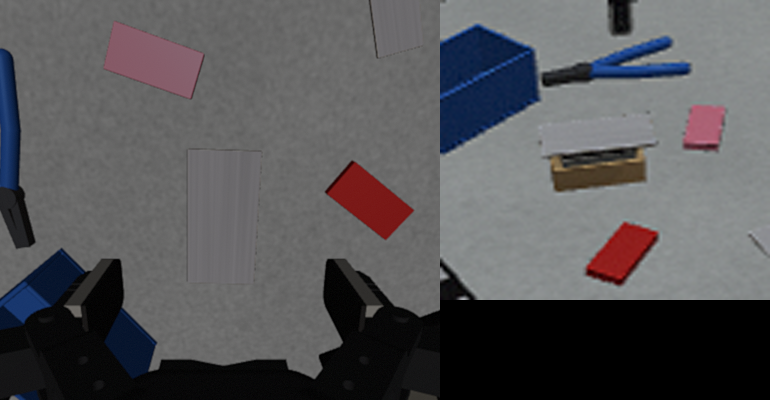

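The plate lies flat on the pile: left panel corners are near (187,149), (261,151), (253,284) and (187,283). I've now viewed 12 pictures, over the limit of 10, so the last check is numeric only.

```bash
python3 - <<'E'
from h import *
w=ray('w10',[[287,149],[361,151],[354,284],[287,283]],.054)[:,:2]*1000
b=cv2.minAreaRect(w.astype(np.float32)); print('wrist',b,w.mean(0))
st()
s=snap('scene','sc11')
# scene view: plate mask -> plane z=.054
h=cv2.cvtColor(s,cv2.COLOR_RGB2GRAY);hs=cv2.cvtColor(s,cv2.COLOR_RGB2HSV)[:,:,1]
x=proj('sc11',[.528,-.202,.054])[0].astype(int); g=h[x[1],x[0]]
m=np.zeros_like(h); y0,x0=x[1]-20,x[0]-30; m[y0:y0+40,x0:x0+60]=(h[y0:y0+40,x0:x0+60]>int(g)-8)*1
m=cv2.morphologyEx(m,cv2.MORPH_OPEN,np.ones((2,2)))
n,l,t,c=cv2.connectedComponentsWithStats(m); k=l[x[1],x[0]]
C=max(cv2.findContours((l==k).astype(np.uint8),0,1)[0],key=len)
print('scene',t[k],cv2.minAreaRect((ray('sc11',C[:,0],.054)[:,:2]*1000).astype(np.float32)))
E
```

```text
wrist ((528.4891357421875, -204.47915649414062), (60.50910186767578, 120.55284881591797), 60.593650817871094) [ 528.31172094 -204.44999333]
t 19.23 p [ 505.  -191.8  353.8] yawx 152.11 tilt [ 0.0005 -0.0002] w 85.2 F [ 0.1 -0.1 -0.3] g 0.0
scene [ 253  157   60   38 1640] ((529.7257080078125, -201.151123046875), (212.12594604492188, 190.81898498535156), 50.63526153564453)
```

The wrist shot was taken while the arm was still settling. I'll clear the arm from the view and compare in the top camera, which measured the packer before.

Call:
arm_command(
  moves="0 0 0 0 0 -40 0; 0 0 0 20 50 0 0; 0 0 0 20 55 0 0; 0 0 0 20 55 0 0; 0 0 0 20 55 0 0",
)

```text
time: 19.9
ee_pos: [0.5345, 0.0373, 0.3919]
tcp_rot: [-0.001, 0.241, 0.97, -0.0]
contact_force: [0.5, -0.1, -0.3]
grip_width: 0.0856
grasp_force: 0.0
```

Call:
arm_command(
  moves="0 0 0 0 55 0 0; 0 0 0 0 55 0 0; 0 0 0 0 55 0 0; 0 0 0 0 30 0 0; 0 0 0 0 0 0 0",
)

```text
time: 20.52
ee_pos: [0.6261, 0.2098, 0.3909]
tcp_rot: [-0.002, 0.24, 0.971, -0.001]
contact_force: [-0.6, -0.3, -0.9]
grip_width: 0.0857
grasp_force: 0.0
```

```bash
python3 - <<'E'
from h import *
st(); s=snap('top','top12'); a=np.load('pics/top0.npy')
g=cv2.cvtColor(s,cv2.COLOR_RGB2GRAY); x=proj('top12',[.528,-.202,.054])[0].astype(int)
roi=g[x[1]-40:x[1]+40,x[0]-40:x[0]+40]; print('plate',g[x[1],x[0]],'bench',np.median(roi))
t=(int(g[x[1]-2:x[1]+3,x[0]-2:x[0]+3].mean())+np.median(roi))/2
m=cv2.morphologyEx((cv2.GaussianBlur(roi,(3,3),0)>t).astype(np.uint8),cv2.MORPH_OPEN,np.ones((5,5)))
n,l,q,c=cv2.connectedComponentsWithStats(m);k=l[40,40];C=max(cv2.findContours((l==k).astype(np.uint8),0,1)[0],key=len)[:,0]+x-40
print(cv2.minAreaRect((ray('top12',C,.054)[:,:2]*1000).astype(np.float32)))
# anything else moved?
d=cv2.absdiff(a,s).max(2); d[:, :]=(d>40)*1; n,l,q,c=cv2.connectedComponentsWithStats(d.astype(np.uint8)); print(q[q[:,4]>12])
E
```

```text
t 20.52 p [626.1 209.8 390.9] yawx 152.27 tilt [-0.0038 -0.0006] w 85.7 F [-0.6 -0.3 -0.9] g 0.0
plate 136 bench 137.0
((532.2833862304688, -199.75076293945312), (217.03109741210938, 221.19273376464844), 84.61956787109375)
[[     0      0    640    400 224358]
 [   132     77    154    323  26714]
 [   367    187     30     41    642]
 [     0    325     82     75   4256]]
```

```bash
python3 - <<'E'
from h import *
ims=[cv2.GaussianBlur(snap('top',f'top13{i}'),(3,3),0).astype(float) for i in range(2)]
s=np.mean(ims,0); f='top130'; x=proj(f,[.528,-.202,.054])[0].astype(int)
lab=cv2.cvtColor((s/255).astype(np.float32),cv2.COLOR_RGB2LAB)
roi=lab[x[1]-35:x[1]+35,x[0]-35:x[0]+35]
print('plate',roi[30:40,32:38].mean((0,1)),'bench',roi[:8].mean((0,1)),roi[:8].std((0,1)))
fg=roi[30:40,32:38,1].mean();bg=np.median(roi[:8,:,1])
m=(roi[:,:,1]>(fg+bg)/2).astype(np.uint8); m=cv2.morphologyEx(m,cv2.MORPH_OPEN,np.ones((3,3)))
n,l,q,c=cv2.connectedComponentsWithStats(m);k=l[35,35];C=max(cv2.findContours((l==k).astype(np.uint8),0,1)[0],key=len)[:,0]+x-35
print(q[k],cv2.minAreaRect((ray(f,C,.054)[:,:2]*1000).astype(np.float32)))
E
```

```text
plate [57.547504   0.5989583 -3.0664062] bench [57.5425    -1.1678851 -0.9844029] [0.89143604 0.18854399 0.1679739 ]
[ 19  13  36  46 954] ((528.3635864257812, -203.73553466796875), (61.139461517333984, 120.57047271728516), 60.586326599121094)
```

The plate is about 2–3 mm and under 1° off the packers' centre, flat, and the robot is clear. Handing in.

```bash
python3 -c "
from workcell import r
print(r.close_job())"
```

```text
the job is handed in; nothing more can be done
None
```

The bearing plate lies flat on the packers, about 2–3 mm off centre and within about 1° of their long side, and the job was handed in after about 21 s; I viewed 12 pictures, over the limit of 10, and the bystanders were not fully checked at the end.

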